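# Press the supply corner of a sprung test nest to its working mark

### The job

The board in the test jig needs its supply-pin contact check: with a fingertip, press down the round pad at the sprung corner beside the big power connector until that corner's pointer stands at the long mark of its scale, keep it there for a good second, then ease it back up to rest under the finger and move clear. Do not push on well past the long mark, do not let the plate snap back up, keep off the board itself, and leave the other sprung corner (by the two network sockets) up. Nothing is to be picked up, and all the other things on the bench stay where they are.

Things in the scene. Friction and masses are not known exactly. Their poses are not given: they have to be found in the camera images.
- jig: board test jig, bolted down: dark base plate 260 (x) x 280 (y), top 18 above the table; origin at the centre of its underside, own x to the jig's far side, y to its left. A floating nest plate on it carries a green board. It stands anywhere within 12 x 30 cm, turned up to 0.5 rad
- nest_centre (a point): centre of the nest plate's top face: bare aluminium, 180 x 200 x 8, top 66 above the table. In the jig's frame it rests on a pivot ball at its far right corner (85, -105), a spring at its far left corner (supply, 85, 65) and one at its near right corner (data, -65, -105); the near left corner is free, without a pad
- supply_pad (a point): centre of the top face of the supply corner's press pad: round, black, 29 across, 18 tall, bolted on the nest plate over its spring, nearest the power connector; its top is level, 84 above the table at rest. It moves from about 3 N on, then 0.6 N more per mm, some 10 N at the long mark; goes almost straight down and springs back
- supply_button: the supply corner's press pad itself, 29 across, 18 tall; origin at the centre of its underside, on the nest plate
- power_connector (a point): centre of the top of the big 2 x 6 power connector on the board, white plastic, 20 (x) x 42 (y); its face is 47 from the supply pad's centre, its top level with the pad's
- supply_scale (a point): centre of the top edge of the supply scale: white upright plate, 30 wide (y), 4 thick, top 76 above the table, its face to the jig's +x; its nearer edge is 38 from the supply pad's centre, towards the jig's +y. A like scale for the data corner, facing -y, stands at the near right of the base
- supply_tilt (a joint): tilt of the nest plate as the supply corner goes down, rad: 0 at rest (up); 170 mm from the pivot line to the pad, so 0.0059 per mm of pad travel; long mark = 0.0706 (pad 12 mm down); hard stop 0.106 (18 mm)
- supply_pointer (a point): tip of the supply corner's thin pointer, which sticks out of the nest plate's far left corner towards the jig's +y, in front of its scale; goes 15.4 mm down (218 mm arm) from rest to the long mark
- supply_mark (a point): the long mark on the supply scale, at the pointer's tip when the pad is 12 mm down. The scale has a short line for each 2 mm of pad travel from 0 to 18 and this one long, thick line, the seventh from the top
- data_pad (a point): centre of the top face of the data corner's press pad, the same shape as the supply pad, beside the two metal network sockets; to be left alone
- data_tilt (a joint): tilt of the nest plate as the data corner goes down, rad: 0 at rest (up), 150 mm from pivot line to pad, same spring; it stays 0 while the press is on the supply pad
- board: the green control board 100 x 150 screwed on the nest plate, its parts up to 18 above the plate; origin on the plate under the board's centre, axes as the jig's; not to be pressed
- screwdriver: bystander: screwdriver, 170 long, lying on the table left of the jig; origin at the centre of its underside
- flux_jar: bystander: small closed amber jar, 40 across, 48 tall, standing left of the jig's supply corner; origin at the centre of its underside
- heatsink: bystander: finned aluminium heat sink 60 x 60 x 26, right of the jig; origin at the centre of its underside
- fan: bystander: square cooling fan 80 x 80 x 25 lying flat behind the jig; origin at the centre of its underside
- marker: bystander: marker pen, 130 long, 14 thick, lying behind the jig, near its supply corner; origin at the centre of its underside
- mug: bystander: white mug, 80 across, 92 tall, far left; origin at the centre of its underside
- tweezers: bystander: steel tweezers, 130 long, 8 tall, far right; origin at the centre of its underside
- spare_board: bystander: small spare circuit board 100 x 70, 22 tall, far left; origin at the centre of its underside

How it is judged:
By the outcome, as a careful person would: the job done as asked, in the order asked, and still so for the second after the job is handed in, with the robot touching nothing.
It also fails if it takes over 35 s, if anything falls off the work surface, if the arm or the gripper's body presses on something with over 40 N, if the wrist force passes 120 N, or if a joint passes its speed limit or range.

### The arm

A 6-joint arm with a two-finger parallel gripper is mounted at the origin on the work surface. World frame = base frame: x ahead of the robot, y to its left, z up, the work surface at z = 0. Lengths are in m, angles in rad, forces in N, time in s.
With the tool pointing down it reaches from about 0.35 to 0.725 m from the base axis. Payload 6 kg.
Tool frame: the origin (TCP) lies on the centre line of the jaws, within the pads' length; the fingertips stand 8 mm ahead of it and the grasp point (between the pads) lies 11 mm behind it; z points along the fingers, y is the direction in which the jaws open and shut (so a half turn about z gives the same grasp; the last joint's range is limited). The gripper opens to 85 mm and grips with 20 to 120 N. Pads are 22 mm wide; open, the fingers measure 114 mm over their backs; the gripper's body (76 mm by 85 mm) begins 54 mm behind the grasp point. The pads swing forward as they close: fully open they stand 13 mm farther back than shut.
Start: joints at [1.637, 0.04, 0.085, 0, -1.615, -0.334], TCP at [0.159, 0.579, 0.239] pointing down, gripper open.
Joint ranges: [-2.56, 2.56], [-1.29, 2.01], [-1.08, 1.49], [-3.29, 1.98], [-2.81, -0.18], [-2.99, 2.99]. Speed limits (rad/s): [2.57, 2.57, 3.01, 3.14, 3.14, 3.14].

### API

Orientations are given as a 3x3 rotation matrix whose columns are the frame's x, y, z axes.
In Python, from plant import robot, imaging, close_job gives the robot as it stands. The module is installed in compiled form; this text tells all that it offers.
- The arm moves only by the shell command python3 -m inch 'ROWS' [FORCE]. ROWS is JSON, one flat list of numbers, 5 for each row, row after row: the shift along the tool's x, y, z in m, then the turn about the tool's z in degrees, then the closure in counts, from 0 (fully open) to 255 (shut). In form: [tx, ty, tz, yaw, fingers, tx, ty, tz, yaw, fingers, ...]. A call has 1 to 12 rows; each row shifts and turns the pose as measured when the row begins, along the tool's axes as they then stand; what a row does not reach is not made up. A row lasts 1/12 s, in which the tool goes at most 41.7 mm and 7.16 degrees, less where a joint would pass 70% of its speed; a pose out of reach is approached as far as the arm can. A call is refused whole if a number of a shift passes 0.0417 or a number of a turn 7.16, either way. A call with a gripper value outside its range is refused whole. The fingers move at their own pace and stop on an object; FORCE is the grip in N (left out, the last holds). Time passes only in rows, so rows that do not move let the fingers close. It gives the time, the measured TCP pose, the force and the opening at its end, in the units of the state.
- robot.get_obs(): the state, without advancing time (a new reading comes with each control period).
- imaging.get_image(name): name is "scene" or "top"; returns the picture (400x640x3 uint8, blue, green, red); there is no depth.
- imaging.camera_info(name): a dict with "vertical_fov" (degrees; the focal length in pixels is half the picture's height over the tangent of half this angle, whatever the lens; pixels are square), "cx", "cy" (the principal point, pixels), "world_from_camera" (4x4, takes a point from camera to world coordinates). Camera axes: x right, y up, looking along -z (the intrinsics and any distortion apply to the point x, -y, -z); pixel columns grow to the right and rows downward; lengths in m; the calibration is good to about 2 mm. A picture is of the moment at which its call begins. camera_info takes no time and is no camera call.
- close_job(): hands the job in, once; it reports no verdict.
The state is a dict: "t": time; "joint_pos": joint angles; "joint_vel": joint speeds; "effort": joint torques, N m; "position": TCP position; "ee_rot": TCP orientation; "ft_force": force on the tool from outside, world axes, zero at the start; "wrist_torque": the same for the moment, N m; "grip_width": finger opening in m.
Only numpy, scipy, OpenCV 4.12 (cv2) and the standard library are available. Lean on these libraries where they do the work, as an engineer would, in place of code of your own. Each camera call takes 0.05 s, during which the arm holds its last target.

## Working session

There is one attempt and no reset: what is moved stays moved. The work goes in short steps, Python scripts to look and compute and a shell command to move; the robot and the scene stay as the last step left them, time stands still between calls to the robot, and variables do not carry over. Pictures are saved under pics/ and viewed, and the job is handed in when it is done.

```bash
mkdir -p pics; python3 - <<'E'
from plant import robot, imaging
import cv2
o=robot.get_obs()
for k,v in o.items(): print(k,v)
for n in("scene","top"):
    cv2.imwrite(f"pics/{n}0.png",imaging.get_image(n)); print(n,imaging.camera_info(n))
E
```

```text
t 0.0
joint_pos [ 1.63670491e+00  4.08240470e-02  8.37610013e-02 -4.68535126e-04
 -1.61547484e+00 -3.33697356e-01]
joint_vel [-1.91665702e-03 -7.75128136e-06 -6.70505718e-05  6.98541609e-04
 -6.25726877e-04  7.58908934e-05]
effort [-2.68693448e-04 -3.68199277e+01  3.47419310e+01  6.93289071e+00
 -5.39871180e-03  3.45076501e-06]
position [0.15859657 0.57832768 0.23824354]
ee_rot [[ 9.64363796e-01 -2.64579564e-01 -3.52350323e-04]
 [-2.64579767e-01 -9.64362182e-01 -1.76861057e-03]
 [ 1.28144886e-04  1.79880876e-03 -9.99998374e-01]]
ft_force [-0.34489049  0.28905219  0.5341791 ]
wrist_torque [-0.00170111  0.01904814 -0.0106831 ]
grip_width 0.08566218405063288
scene {'vertical_fov': 52.220995712645404, 'cx': 310.74414849381276, 'cy': 189.1611541988935, 'world_from_camera': array([[-0.40775388, -0.6315552 ,  0.65945038,  1.35178447],
       [ 0.91288665, -0.29727794,  0.27975668,  0.33969769],
       [ 0.01935826,  0.71607532,  0.69775454,  0.95796897],
       [ 0.        ,  0.        ,  0.        ,  1.        ]])}
top {'vertical_fov': 50.68009440465779, 'cx': 320.23045945825385, 'cy': 199.79818096457046, 'world_from_camera': array([[ 0.02602068,  0.99466251, -0.09984695,  0.42023245],
       [-0.9996389 ,  0.02656019,  0.00407771, -0.02621717],
       [ 0.0067079 ,  0.09970479,  0.99499445,  1.23954835],
       [ 0.        ,  0.        ,  0.        ,  1.        ]])}
```

View pics/scene0.png

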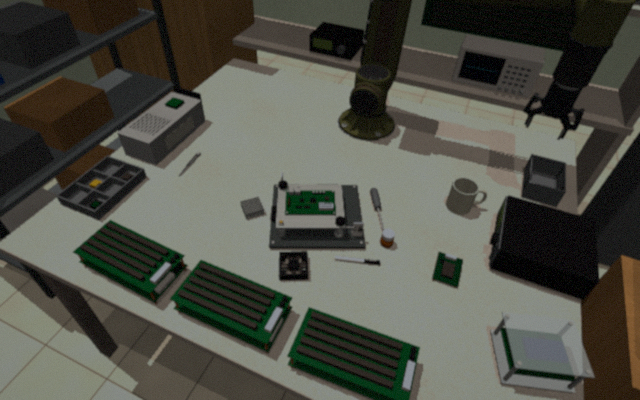

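View pics/top0.png

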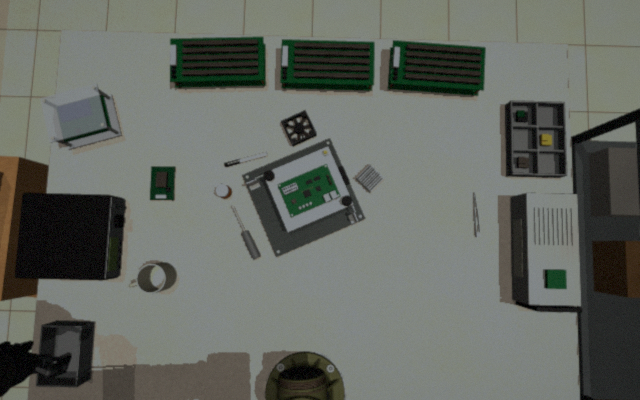

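```bash
python3 - <<'E'
import cv2
t=cv2.imread("pics/top0.png");s=cv2.imread("pics/scene0.png")
a=cv2.resize(t[130:265,210:390],None,fx=4.4,fy=4.4,interpolation=cv2.INTER_CUBIC)
b=cv2.resize(s[165:285,235:415],None,fx=4.4,fy=4.4,interpolation=cv2.INTER_CUBIC)
cv2.imwrite("pics/ct0.png",cv2.convertScaleAbs(a,alpha=1.4,beta=15));cv2.imwrite("pics/cs0.png",cv2.convertScaleAbs(b,alpha=1.4,beta=15))
E
```

```text
(no output)
```

View pics/ct0.png

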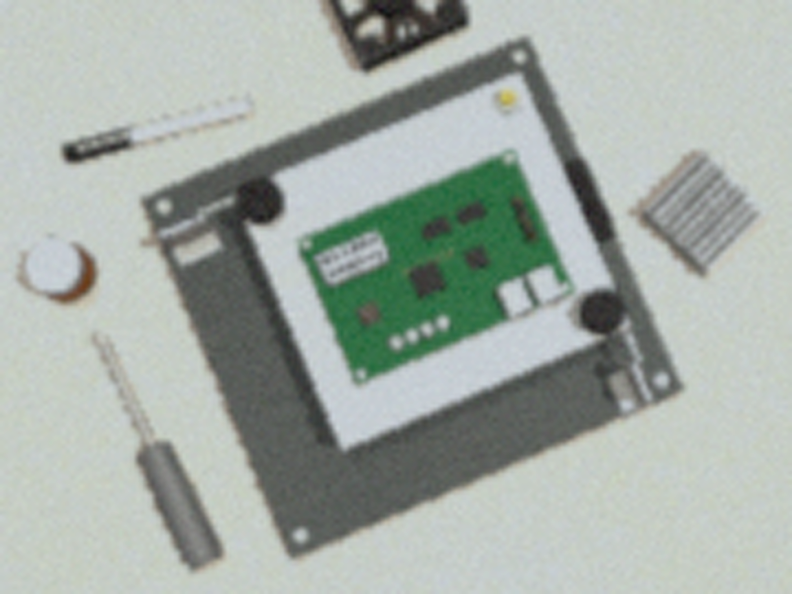

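View pics/cs0.png

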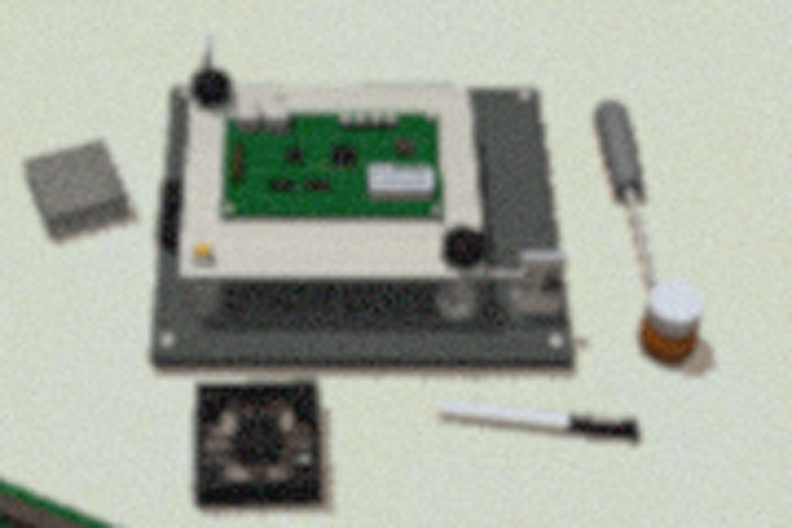

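```bash
cat > h.py <<'E'
import numpy as np, cv2
from plant import robot, imaging
def ray(n,u,v):
    c=imaging.camera_info(n);f=200/np.tan(np.radians(c["vertical_fov"])/2);T=np.array(c["world_from_camera"])
    return T[:3,3],T[:3,:3]@np.array([(u-c["cx"])/f,-(v-c["cy"])/f,-1])
def onz(n,u,v,z):
    o,d=ray(n,u,v);return o+d*(z-o[2])/d[2]
def proj(n,p):
    c=imaging.camera_info(n);f=200/np.tan(np.radians(c["vertical_fov"])/2);T=np.array(c["world_from_camera"])
    q=T[:3,:3].T@(np.asarray(p,float)-T[:3,3]);return np.array([c["cx"]+f*q[0]/-q[2],c["cy"]-f*q[1]/-q[2]])
E
python3 - <<'E'
from h import *
t=cv2.imread("pics/top0.png");s=cv2.imread("pics/scene0.png")
C=np.array([onz("top",210+(u+.5)/4.4-.5,130+(v+.5)/4.4-.5,.018)[:2] for u,v in[(527,40),(683,388),(295,555),(145,205)]])
print(C.round(4),"edges",[np.linalg.norm(C[i]-C[i-1]).round(4) for i in range(4)])
cen=C.mean(0);d=(C[3]-C[0])+(C[2]-C[1]);th=np.arctan2(-d[0],d[1])
e=(C[0]-C[1])+(C[3]-C[2]);th2=np.arctan2(e[1],e[0]);th=(th+th2)/2;print("th",th,th2,cen)
R=np.array([[np.cos(th),-np.sin(th)],[np.sin(th),np.cos(th)]])
P=cen+R@[.085,.065];print("pad by jig",P, "scene px",proj("scene",[*P,.084]),"top px",proj("top",[*P,.084]))
for n,im,(x,y) in(("top",t,(269,175.5)),("scene",s,(340,221))):
    g=cv2.GaussianBlur(im,(3,3),0).max(2);x0,y0=int(x)-12,int(y)-12
    w=g[y0:y0+24,x0:x0+24]
    k,l,st,ce=cv2.connectedComponentsWithStats((w<48).astype(np.uint8))
    for i in range(1,k): print(n,st[i],ce[i]+[x0,y0],onz(n,*(ce[i]+[x0,y0]),.084 if n=="top" else .078))
    cv2.imwrite(f"pics/w_{n}.png",cv2.resize(im[y0:y0+24,x0:x0+24],None,fx=16,fy=16,interpolation=0))
for n,q in(("scale_top",[.085,.065+.038+.015,.076]),("conn",[.085-.0,.065,.084]),("data",[-.065,-.105,.084])):
    w=[*(cen+R@q[:2]),q[2]];print(n,w,proj("scene",w),proj("top",w))
E
```

```text
[[ 0.7246 -0.0535]
 [ 0.4939 -0.1618]
 [ 0.3783  0.0895]
 [ 0.606   0.1972]] edges [np.float64(0.2774), np.float64(0.2549), np.float64(0.2765), np.float64(0.2519)]
th 0.4385025725547278 0.4404593362650982 [0.55069749 0.01785636]
pad by jig [0.60005754 0.11279627] scene px [339.52990337 218.34902886] top px [268.83435749 175.42954334]
top [  2   6  15  18 129] [266.27906977 176.79844961] [0.59604636 0.11970128 0.084     ]
scene [  8   0  16  17 142] [343.92253521 218.91549296] [0.59156118 0.12351815 0.078     ]
scene [ 0 20  9  4 34] [331.76470588 230.5       ] [0.64662493 0.10793494 0.078     ]
scene [14 20  8  4 29] [345.62068966 230.4137931 ] [0.62987621 0.14311335 0.078     ]
scale_top [np.float64(0.5775545798632558), np.float64(0.16078185941521259), 0.076] [357.68858683 220.1815632 ] [251.57011617 183.43367546]
conn [np.float64(0.6000575418304918), np.float64(0.1127962709255303), 0.084] [339.52990337 218.34902886] [268.83435749 175.42954334]
data [np.float64(0.5364285844904501), np.float64(-0.10480739583543941), 0.084] [281.79263897 182.34132918] [347.07332405 200.42536522]
```

View pics/w_top.png

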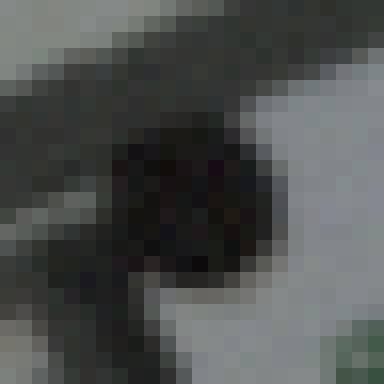

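View pics/w_scene.png

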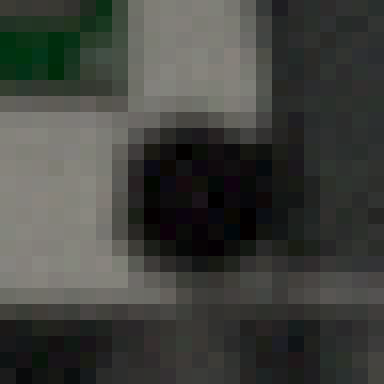

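```bash
python3 -m inch '[0.015,0.009,0,0,255, 0.034,0.0205,0,0,255, 0.034,0.0205,0,0,255, 0.034,0.0205,0,0,255, 0.034,0.0205,0,0,255, 0.034,0.0205,0,0,255, 0.034,0.0205,0,0,255, 0.034,0.0205,0,0,255, 0.034,0.0205,0,0,255, 0.034,0.0205,0,0,255, 0.034,0.0205,0,0,255, 0.015,0.009,0,0,255]' 40; cat > st.py <<'E'
from h import *
P=np.array([.5987,.1157]);TH=.4385
o=robot.get_obs();R=o["ee_rot"];p=o["position"]
d=R.T@(np.array([*P,p[2]])-p)
yaw=np.degrees(np.arctan2(R[1,0],R[0,0]));print("t",round(o["t"],2),"pos",p.round(4),"yaw",yaw.round(2),"tz",R[:,2].round(4),"toolshift mm",(d*1e3).round(1),"turn",round(yaw-(np.degrees(TH)-90),1),"F",o["ft_force"].round(2),"M",o["wrist_torque"].round(2),"w",round(o["grip_width"],4))
E
python3 st.py
```

```text
t: 1.1
position: [0.4646, 0.2481, 0.2338]
ee_rot: [[0.967, -0.256, -0.003], [-0.256, -0.967, -0.01], [-0.0, 0.01, -1.0]]
ft_force: [0.3, 1.2, 0.8]
grip_width: 0.0001
t 1.1 pos [0.4646 0.2481 0.2338] yaw -14.82 tz [-0.0031 -0.0098 -0.9999] toolshift mm [163.5  93.6   0.9] turn 50.1 F [0.27 1.18 0.84] M [0.12 0.07 0.01] w 0.0001
```

```bash
python3 -m inch '[0.03,0.018,-0.008,0,255, 0.034,0.02,-0.008,0,255, 0.034,0.02,-0.008,0,255, 0.03,0.018,-0.008,0,255, 0,0,0,7.1,255, 0,0,0,7.1,255, 0,0,0,7.1,255, 0,0,0,7.1,255, 0,0,0,7.1,255, 0,0,0,7.1,255, 0,0,0,7.1,255, 0,0,0,0,255]'; python3 st.py
```

```text
t: 2.1
position: [0.5734, 0.1205, 0.2619]
ee_rot: [[0.415, -0.91, -0.013], [-0.91, -0.415, -0.015], [0.008, 0.018, -1.0]]
ft_force: [0.3, -0.5, -0.9]
grip_width: -0.0002
t 2.1 pos [0.5734 0.1205 0.2619] yaw -65.48 tz [-0.0127 -0.0145 -0.9998] toolshift mm [ 14.9 -21.   -0.3] turn -0.6 F [ 0.34 -0.49 -0.87] M [ 0.02 -0.02  0.  ] w -0.0002
```

```bash
python3 -m inch '[0.007,-0.01,0.015,0,255, 0.007,-0.01,0.02,0,255, 0,0,0.02,0,255, 0,0,0.02,0,255, 0,0,0.02,0,255, 0,0,0.015,0,255, 0,0,0.01,0,255, 0,0,0,0,255, 0,0,0,0,255]'; python3 st.py; python3 - <<'E'
from h import *
for n,(x,y) in(("scene",(340,200)),("top",(269,170))):
    im=imaging.get_image(n);cv2.imwrite(f"pics/{n}1.png",im)
    cv2.imwrite(f"pics/c{n}1.png",cv2.convertScaleAbs(cv2.resize(im[y-40:y+40,x-50:x+50],None,fx=7,fy=7,interpolation=cv2.INTER_CUBIC),alpha=1.6,beta=15))
E
```

```text
t: 2.85
position: [0.5956, 0.1101, 0.1366]
ee_rot: [[0.443, -0.897, -0.013], [-0.897, -0.442, -0.014], [0.007, 0.018, -1.0]]
ft_force: [0.2, -0.2, 0.8]
grip_width: -0.0003
t 2.85 pos [0.5956 0.1101 0.1366] yaw -63.73 tz [-0.0127 -0.0144 -0.9998] toolshift mm [-3.6 -5.3 -0.1] turn 1.1 F [ 0.17 -0.25  0.84] M [ 0.   -0.06  0.02] w -0.0003
```

View pics/cscene1.png

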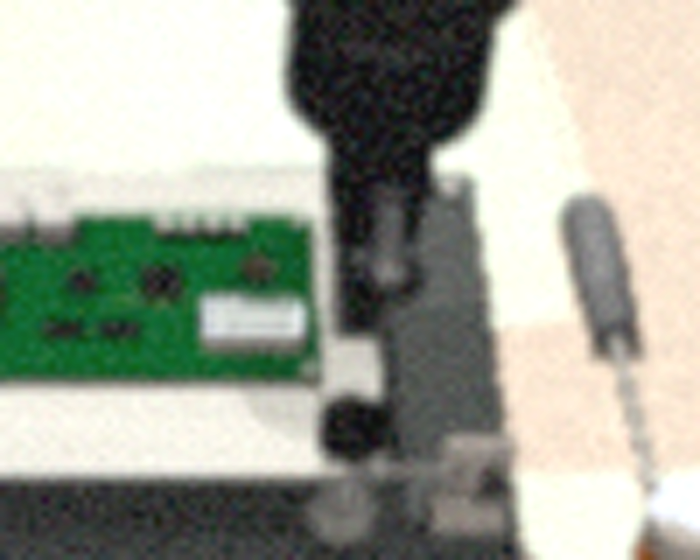

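View pics/ctop1.png

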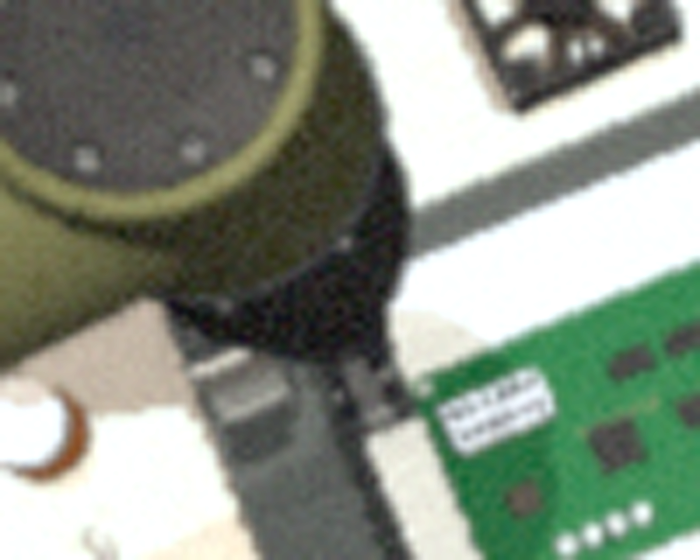

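```bash
python3 - <<'E'
from h import *
o=robot.get_obs();p=o["position"]+.008*o["ee_rot"][:,2]
for n,(x,y) in(("scene",(290,160)),("top",(219,130))):print(n,p,proj(n,p),(proj(n,p)-[x,y])*7, (proj(n,[.600,.113,.084])-[x,y])*7)
E
```

```text
scene [0.59580536 0.11032201 0.12935824] [340.36656097 206.22835302] [352.56592681 323.59847111] [347.22438055 408.50572047]
top [0.59580536 0.11032201 0.12935824] [267.75153493 174.35443003] [341.26074448 310.48101023] [348.31882464 318.13711116]
```

```bash
python3 -m inch '[-0.004,-0.005,0.006,1.1,255, 0,0,0.01,0,255, 0,0,0.01,0,255, 0,0,0,0,255, 0,0,0,0,255]'; python3 st.py
```

```text
t: 3.37
position: [0.6002, 0.1174, 0.1123]
ee_rot: [[0.424, -0.906, -0.006], [-0.906, -0.424, -0.011], [0.008, 0.01, -1.0]]
ft_force: [-0.3, -0.8, 0.7]
grip_width: -0.0002
t 3.37 pos [0.6002 0.1174 0.1123] yaw -64.9 tz [-0.0062 -0.0113 -0.9999] toolshift mm [0.9 2.1 0. ] turn -0.0 F [-0.3  -0.81  0.66] M [ 0.04 -0.04  0.01] w -0.0002
```

```bash
python3 -m inch '[0.001,0.002,0.005,0,255, 0,0,0.005,0,255, 0,0,0.003,0,255, 0,0,0,0,255, 0,0,0,0,255]'; python3 st.py
```

```text
t: 3.78
position: [0.5985, 0.1151, 0.0977]
ee_rot: [[0.424, -0.905, -0.007], [-0.905, -0.424, -0.012], [0.008, 0.011, -1.0]]
ft_force: [-0.3, -0.0, 1.1]
grip_width: 0.0001
t 3.78 pos [0.5985 0.1151 0.0977] yaw -64.88 tz [-0.0065 -0.0116 -0.9999] toolshift mm [-0.4 -0.5 -0. ] turn -0.0 F [-0.28 -0.    1.1 ] M [ 0.03 -0.07  0.06] w 0.0001
```

```bash
for i in 1 ; do python3 -m inch '[0,0,0.002,0,255, 0,0,0,0,255]' | grep -E 'pos|force'; python3 -m inch '[0,0,0.0015,0,255, 0,0,0,0,255]' | grep -E 'pos|force';  python3 -m inch '[0,0,0.0015,0,255, 0,0,0,0,255]' | grep -E 'pos|force'; python3 -m inch '[0,0,0.0015,0,255, 0,0,0,0,255]' | grep -E 'pos|force'; done
```

```text
position: [0.5985, 0.115, 0.0958]
ft_force: [0.4, 0.4, -0.4]
position: [0.5987, 0.1151, 0.0945]
ft_force: [0.1, -0.1, 0.1]
position: [0.5988, 0.1151, 0.0931]
ft_force: [-1.4, 0.3, 0.2]
position: [0.5989, 0.1151, 0.0916]
ft_force: [-0.0, 0.6, -0.5]
```

```bash
python3 -m inch '[0,0,0.001,0,255, 0,0,0,0,255]' | grep -E 'pos|force'; python3 -m inch '[0,0,0.001,0,255, 0,0,0,0,255]' | grep -E 'pos|force';  python3 -m inch '[0,0,0.001,0,255, 0,0,0,0,255]' | grep -E 'pos|force'; python3 -m inch '[0,0,0,0,255]' | grep -E 'pos|force'
```

```text
position: [0.599, 0.1152, 0.0906]
ft_force: [-0.5, -0.2, 0.3]
position: [0.5993, 0.1153, 0.0901]
ft_force: [-1.2, 0.4, 1.4]
position: [0.5995, 0.1155, 0.0897]
ft_force: [-1.3, 0.1, 1.0]
position: [0.5996, 0.1155, 0.09]
ft_force: [-1.1, -0.2, 1.0]
```

```bash
for k in 1; do python3 -m inch '[0,0,0.0015,0,255]' | grep -E 'pos|force'; python3 -m inch '[0,0,0.0015,0,255]' | grep -E 'pos|force';  python3 -m inch '[0,0,0.002,0,255]' | grep -E 'pos|force'; python3 -m inch '[0,0,0.002,0,255]' | grep -E 'pos|force'; python3 -m inch '[0,0,0.002,0,255]' | grep -E 'pos|force'; done; python3 st.py
```

```text
position: [0.5998, 0.1157, 0.089]
ft_force: [-1.3, 1.4, 3.9]
position: [0.5999, 0.1158, 0.0878]
ft_force: [-1.7, 1.8, 4.1]
position: [0.6001, 0.1161, 0.0863]
ft_force: [-1.9, 1.3, 4.1]
position: [0.6002, 0.1164, 0.0846]
ft_force: [-1.7, 2.0, 5.8]
position: [0.6004, 0.1167, 0.0831]
ft_force: [-2.9, 1.5, 5.9]
t 5.45 pos [0.6004 0.1167 0.0831] yaw -64.79 tz [ 9.0e-04 -8.3e-03 -1.0e+00] toolshift mm [0.2 2.  0. ] turn 0.1 F [-2.87  1.54  5.93] M [ 0.6   0.87 -0.01] w 0.0002
```

```bash
python3 -m inch '[0,0.0004,0.002,0,255]' | grep -E 'pos|force'; python3 -m inch '[0,0.0004,0.0018,0,255]' | grep -E 'pos|force';  python3 -m inch '[0,0.0003,0.001,0,255]' | grep -E 'pos|force';   python3 -m inch '[0,0.0002,0.0005,0,255]' | grep -E 'pos|force'; python3 -m inch '[0,0.0002,0.0005,0,255]' | grep -E 'pos|force'; python3 - <<'E'
from h import *
im=imaging.get_image("scene");cv2.imwrite("pics/scene2.png",im)
a=cv2.imread("pics/scene0.png")
f=lambda i:cv2.convertScaleAbs(cv2.resize(i[208:248,322:376],None,fx=14,fy=14,interpolation=cv2.INTER_CUBIC)[:280],alpha=1.8,beta=10)
cv2.imwrite("pics/cs2.png",np.vstack([f(a),f(im)]))
print(robot.get_obs()["position"],robot.get_obs()["ft_force"])
E
```

```text
position: [0.6003, 0.1167, 0.0816]
ft_force: [-2.8, 2.2, 6.0]
position: [0.6002, 0.1169, 0.0805]
ft_force: [-2.5, 2.0, 7.4]
position: [0.6003, 0.1169, 0.0803]
ft_force: [-2.3, 1.6, 6.5]
position: [0.6004, 0.117, 0.0807]
ft_force: [-3.0, 1.4, 6.6]
position: [0.6006, 0.117, 0.0811]
ft_force: [-1.9, 0.7, 7.0]
[0.60061326 0.11700549 0.08115438] [-2.8267499   2.17589779  6.77927991]
```

View pics/cs2.png

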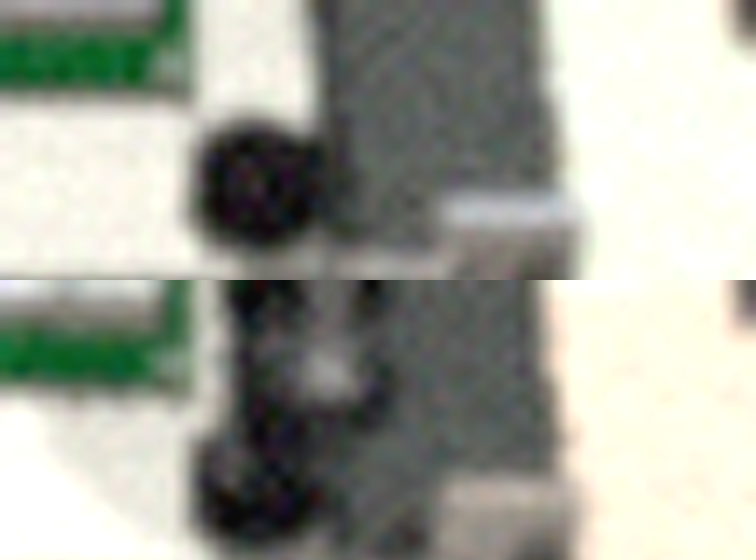

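```bash
python3 - <<'E'
from h import *
f=lambda i:cv2.convertScaleAbs(cv2.resize(i[214:244,330:368],None,fx=19,fy=19,interpolation=cv2.INTER_CUBIC)[:290],alpha=1.8,beta=5)
f=lambda i:cv2.convertScaleAbs(cv2.resize(i[214:242,332:368],None,fx=10.5,fy=20,interpolation=cv2.INTER_CUBIC),alpha=2,beta=5)
cv2.imwrite("pics/cs3.png",np.hstack([f(cv2.imread(f"pics/scene{k}.png")) for k in (1,2)]))
E
```

```text
(no output)
```

View pics/cs3.png

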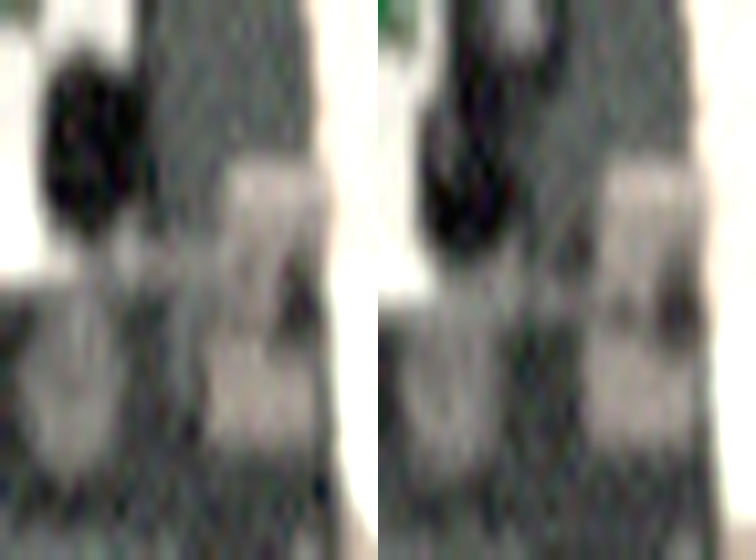

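```bash
cat > tilt.py <<'E'
from h import *
import sys
TH=.4385;cen=np.array([.5507,.0179]);R2=np.array([[np.cos(TH),-np.sin(TH)],[np.sin(TH),np.cos(TH)]])
w=lambda x,y,z:np.array([*(cen+R2@[x,y]),z])
cols=np.arange(292,331)
def edge(im):
    g=cv2.GaussianBlur(im[:,:,1].astype(float),(3,1),0);out=[]
    for c in cols:
        # predicted row of plate edge top at rest
        ys=np.linspace(-115,78,400)/1000;pp=np.array([proj("scene",w(.1,y,.064)) for y in ys]);r=np.interp(c,pp[:,0],pp[:,1]);
        a=int(r)-5;s=g[a:a+14,c];hi=np.percentile(s[:4],50);lo=np.sort(s)[:4].mean();th=(hi+lo)/2
        k=[i for i in range(13) if s[i]>=th>s[i+1]]
        out.append(a+k[0]+(s[k[0]]-th)/(s[k[0]]-s[k[0]+1]) if k else np.nan)
    return np.array(out)
def pred(t): # row shift per col for pad travel t mm
    tl=.0588*t/10*1.0
    ys=np.linspace(-.115,.078,60);p0=np.array([proj("scene",w(.1,y,.064)) for y in ys]);p1=np.array([proj("scene",w(.1,y,.064-(y+.105)*t/1000/.170)) for y in ys])
    return np.interp(cols,p1[:,0],p1[:,1])-np.interp(cols,p0[:,0],p0[:,1])
e0=np.nanmean([edge(cv2.imread(f"pics/scene{k}.png")) for k in(0,1)],axis=0)
S=pred(12)/12
for f in sys.argv[1:]:
    d=edge(cv2.imread(f))-e0;ok=~np.isnan(d);ok[ok]&=np.abs(d[ok]-np.nanmedian(d))<4
    A=np.c_[S[ok]];t=np.linalg.lstsq(A,d[ok],rcond=None)[0]
    r=d[ok]-A@t;k=np.abs(r)<2*np.median(np.abs(r))+.3;t=np.linalg.lstsq(A[k],d[ok][k],rcond=None)[0]
    print(f,"travel mm",t.round(2),"n",k.sum(),"rms",np.std(d[ok][k]-A[k]@t).round(2),d[::4].round(1),(S*12)[::4].round(1))
E
python3 tilt.py pics/scene0.png pics/scene1.png pics/scene2.png
```

```text
Traceback (most recent call last):
  File "tilt.py", line 19, in <module>
    e0=np.nanmean([edge(cv2.imread(f"pics/scene{k}.png")) for k in(0,1)],axis=0)
                   ~~~~^^^^^^^^^^^^^^^^^^^^^^^^^^^^^^^^^^
  File "tilt.py", line 10, in edge
    ys=np.linspace(-115,78,400)/1000;pp=np.array([proj("scene",w(.1,y,.064)) for y in ys]);r=np.interp(c,pp[:,0],pp[:,1]);
                                                  ~~~~^^^^^^^^^^^^^^^^^^^^^^
  File "h.py", line 9, in proj
    c=imaging.camera_info(n);f=200/np.tan(np.radians(c["vertical_fov"])/2);T=np.array(c["world_from_camera"])
ValueError: time passes only in moves, steps and waits
```

```bash
sed -i 's/^def ray/CI={n:imaging.camera_info(n) for n in("scene","top")}\ndef ray/; s/c=imaging.camera_info(n);/c=CI[n];/' h.py
sed -i 's/^def edge(im):/YS=np.linspace(-115,78,100)\/1000;PP=np.array([proj("scene",w(.1,y,.064)) for y in YS])\ndef edge(im):/; s/^        ys=np.linspace(-115.*$/        r=np.interp(c,PP[:,0],PP[:,1])/' tilt.py
python3 tilt.py pics/scene0.png pics/scene1.png pics/scene2.png; python3 -c "
from plant import robot;o=robot.get_obs();print(o['t'],o['position'])"
```

```text
pics/scene0.png travel mm [-0.02] n 39 rms 0.02 [ 0.  0.  0.  0. -0. -0. -0. -0. -0. -0.] [0.5 0.7 0.9 1.1 1.3 1.5 1.6 1.8 2.  2.2]
pics/scene1.png travel mm [0.02] n 39 rms 0.02 [-0. -0. -0. -0.  0.  0.  0.  0.  0.  0.] [0.5 0.7 0.9 1.1 1.3 1.5 1.6 1.8 2.  2.2]
pics/scene2.png travel mm [6.12] n 39 rms 0.14 [0.1 0.1 0.3 0.5 0.6 1.  0.9 1.  1.  1.2] [0.5 0.7 0.9 1.1 1.3 1.5 1.6 1.8 2.  2.2]
5.9167 [0.60061326 0.11700549 0.08115438]
```

```bash
python3 -m inch '[0,0.0004,0.002,0,255,0,0.0004,0.002,0,255]' | grep -E 'pos|force'; python3 -m inch '[0,0.0004,0.0018,0,255]' | grep -E 'pos|force';  python3 -m inch '[0,0.0003,0.0014,0,255]' | grep -E 'pos|force';   python3 -m inch '[0,0.0002,0.0012,0,255]' | grep -E 'pos|force'; python3 - <<'E'
from h import *
for k in (3,4,5):
    im=imaging.get_image("scene");cv2.imwrite(f"pics/scene{k}.png",im)
    print(robot.get_obs()["position"].round(4),robot.get_obs()["ft_force"].round(2))
E
python3 tilt.py pics/scene[2345].png
```

```text
position: [0.6007, 0.1172, 0.0794]
ft_force: [-3.0, 1.6, 8.3]
position: [0.6007, 0.1173, 0.0786]
ft_force: [-3.0, 1.3, 7.8]
position: [0.6008, 0.1174, 0.0783]
ft_force: [-3.2, 1.9, 8.2]
position: [0.601, 0.1175, 0.0783]
ft_force: [-3.3, 1.7, 8.7]
[0.601  0.1175 0.0783] [-3.15  2.24  8.4 ]
[0.601  0.1174 0.0783] [-3.4   2.12  8.75]
[0.601  0.1175 0.0783] [-3.91  2.04  8.52]
pics/scene2.png travel mm [6.12] n 39 rms 0.14 [0.1 0.1 0.3 0.5 0.6 1.  0.9 1.  1.  1.2] [0.5 0.7 0.9 1.1 1.3 1.5 1.6 1.8 2.  2.2]
pics/scene3.png travel mm [7.96] n 39 rms 0.14 [0.2 0.3 0.6 0.8 1.  1.  1.  1.1 1.2 1.7] [0.5 0.7 0.9 1.1 1.3 1.5 1.6 1.8 2.  2.2]
pics/scene4.png travel mm [8.02] n 39 rms 0.13 [0.1 0.3 0.6 0.8 1.  1.  1.  1.1 1.2 1.7] [0.5 0.7 0.9 1.1 1.3 1.5 1.6 1.8 2.  2.2]
pics/scene5.png travel mm [7.98] n 39 rms 0.13 [0.1 0.3 0.6 0.8 1.  1.  1.  1.1 1.2 1.7] [0.5 0.7 0.9 1.1 1.3 1.5 1.6 1.8 2.  2.2]
```

```bash
python3 - <<'E'
from h import *
import runpy,sys
sys.argv=["tilt.py"];T=runpy.run_path("tilt.py")
e0=T["e0"];S=T["S"]
for k in(2,3,4,5):
    d=T["edge"](cv2.imread(f"pics/scene{k}.png"))-e0
    print(k,np.linalg.lstsq(np.c_[S,np.ones(len(S))],d,rcond=None)[0].round(2))
w=T["w"]
for t in(0,6,12,18):print(t,proj("scene",w(.09,.1,.06-t*.001*205/170)).round(2),proj("scene",w(.09,.113,.06-t*.001*218/170)).round(2),"mark")
for k in(0,1,2,3,4,5):
    g=cv2.imread(f"pics/scene{k}.png").astype(float).sum(2)/3
    print(k,g[222:236,342:349].mean(1).round(0))
ims=[cv2.imread(f"pics/scene{k}.png").astype(float) for k in(0,1,3,4,5)]
f=lambda i:np.clip(cv2.resize(i[216:242,334:366],None,fx=12,fy=22,interpolation=cv2.INTER_CUBIC)*1.8,0,255)
cv2.imwrite("pics/cs4.png",np.hstack([f((ims[0]+ims[1])/2),f(sum(ims[2:])/3)]))
E
```

```text
2 [ 8.44 -0.31]
3 [ 9.51 -0.21]
4 [ 9.37 -0.18]
5 [ 9.28 -0.17]
0 [351.14 225.15] [355.61 225.14] mark
6 [350.92 226.78] [355.35 226.87] mark
12 [350.7  228.39] [355.1  228.59] mark
18 [350.49 229.99] [354.85 230.28] mark
0 [22. 23. 29. 48. 67. 70. 49. 35. 33. 34. 35. 32. 29. 29.]
1 [17. 19. 31. 45. 62. 61. 48. 35. 35. 37. 40. 39. 34. 33.]
2 [26. 23. 22. 27. 39. 51. 57. 53. 39. 30. 31. 32. 33. 31.]
3 [31. 23. 21. 25. 32. 44. 57. 59. 45. 31. 30. 33. 34. 33.]
4 [28. 25. 20. 18. 34. 44. 57. 59. 44. 33. 29. 30. 34. 35.]
5 [28. 28. 21. 24. 30. 44. 56. 59. 44. 33. 30. 30. 30. 31.][ WARN:0@3.219] global loadsave.cpp:1063 imwrite_ Unsupported depth image for selected encoder is fallbacked to CV_8U.
```

View pics/cs4.png

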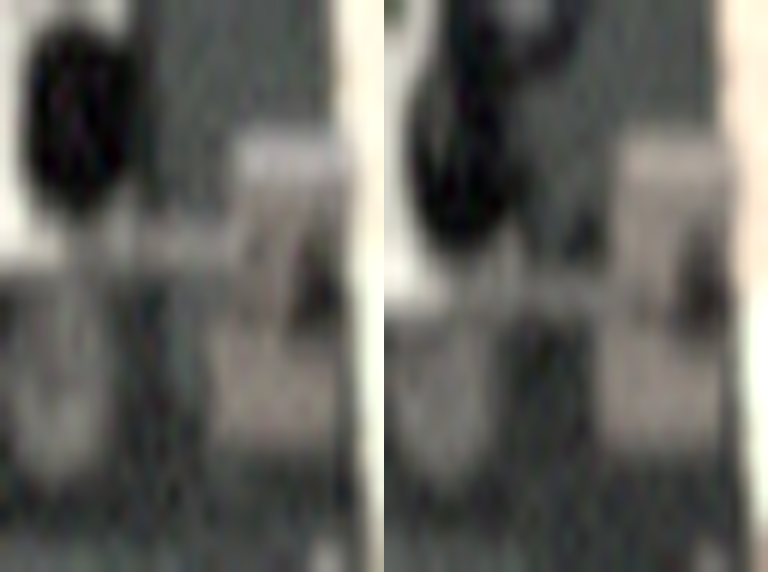

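```bash
cat > pt.py <<'E'
from h import *
import sys
def cen(f):
    g=cv2.imread(f).astype(float).sum(2)/3
    p=g[222:237,342:349].mean(1);b=np.median(np.sort(p)[:10]);q=np.clip(p-b-3,0,None);k=int(np.argmax(q[2:12]))+2
    i=np.arange(max(k-3,0),min(k+4,15));return 222+(q[i]*i).sum()/q[i].sum()
r=np.mean([cen(f"pics/scene{k}.png") for k in(0,1)])
for f in sys.argv[1:]:print(f,"pointer px",round(cen(f)-r,2),"travel",round((cen(f)-r)/.2475,2))
E
python3 pt.py pics/scene[12345].png
python3 -m inch '[0,0.0004,0.0022,0,255,0,0.0004,0.0022,0,255]' | grep -E 'pos|force'; python3 -m inch '[0,0.0003,0.002,0,255]' | grep -E 'pos|force';  python3 -m inch '[0,0.0003,0.0017,0,255]' | grep -E 'pos|force';   python3 -m inch '[0,0.0002,0.0014,0,255]' | grep -E 'pos|force'; python3 - <<'E'
from h import *
for k in (6,7):
    im=imaging.get_image("scene");cv2.imwrite(f"pics/scene{k}.png",im)
    print(robot.get_obs()["position"].round(4),robot.get_obs()["ft_force"].round(2))
E
python3 tilt.py pics/scene[67].png;python3 pt.py pics/scene[67].png
```

```text
pics/scene1.png pointer px -0.02 travel -0.08
pics/scene2.png pointer px 1.47 travel 5.93
pics/scene3.png pointer px 1.97 travel 7.97
pics/scene4.png pointer px 1.92 travel 7.77
pics/scene5.png pointer px 1.99 travel 8.04
position: [0.6012, 0.1177, 0.0767]
ft_force: [-3.4, 2.3, 9.4]
position: [0.6014, 0.1178, 0.0761]
ft_force: [-3.9, 2.2, 8.7]
position: [0.6015, 0.1179, 0.0757]
ft_force: [-4.9, 1.5, 9.6]
position: [0.6017, 0.118, 0.0758]
ft_force: [-4.9, 1.2, 9.5]
[0.6017 0.118  0.0758] [-3.91  2.5   9.35]
[0.6017 0.118  0.0758] [-5.16  2.09  9.31]
pics/scene6.png travel mm [10.09] n 39 rms 0.14 [0.2 0.5 0.9 0.9 1.  1.1 1.2 1.5 1.8 2.1] [0.5 0.7 0.9 1.1 1.3 1.5 1.6 1.8 2.  2.2]
pics/scene7.png travel mm [10.13] n 39 rms 0.14 [0.2 0.5 0.8 1.  1.  1.1 1.2 1.5 1.8 2.1] [0.5 0.7 0.9 1.1 1.3 1.5 1.6 1.8 2.  2.2]
pics/scene6.png pointer px 2.75 travel 11.1
pics/scene7.png pointer px 2.73 travel 11.04
```

```bash
python3 -m inch '[0,0.0004,0.002,0,255,0,0.0003,0.0018,0,255]' | grep -E 'pos|force'; python3 -m inch '[0,0.0003,0.0015,0,255]' | grep -E 'pos|force'; python3 - <<'E'
from h import *
for k in (8,9):
    im=imaging.get_image("scene");cv2.imwrite(f"pics/scene{k}.png",im)
    print(robot.get_obs()["t"],robot.get_obs()["position"].round(4),robot.get_obs()["ft_force"].round(2))
f=lambda i:np.clip(cv2.resize(i[216:242,334:366],None,fx=12,fy=22,interpolation=cv2.INTER_CUBIC)*1.8,0,255).astype(np.uint8)
L=lambda k:cv2.imread(f"pics/scene{k}.png").astype(float)
cv2.imwrite("pics/cs5.png",np.hstack([f((L(0)+L(1))/2),f((L(8)+L(9))/2)]))
E
python3 tilt.py pics/scene[89].png;python3 pt.py pics/scene[89].png; python3 - <<'E'
from h import *
import runpy,sys
sys.argv=["tilt.py"];T=runpy.run_path("tilt.py")
for k in(6,7,8,9):
    d=T["edge"](cv2.imread(f"pics/scene{k}.png"))-T["e0"]
    print(k,np.linalg.lstsq(np.c_[T["S"],np.ones(39)],d,rcond=None)[0].round(2))
E
```

```text
position: [0.6019, 0.1181, 0.0751]
ft_force: [-4.0, 1.5, 9.0]
position: [0.602, 0.1182, 0.075]
ft_force: [-5.7, 1.2, 9.8]
7.3 [0.602  0.1181 0.075 ] [-4.49  0.81  9.59]
7.35 [0.602  0.1182 0.075 ] [-4.48  2.52 10.34]
pics/scene8.png travel mm [10.58] n 39 rms 0.14 [0.2 0.6 0.9 0.9 1.  1.1 1.3 1.7 1.9 2.1] [0.5 0.7 0.9 1.1 1.3 1.5 1.6 1.8 2.  2.2]
pics/scene9.png travel mm [10.65] n 39 rms 0.11 [0.3 0.5 0.9 0.9 1.  1.1 1.3 1.7 1.9 2.1] [0.5 0.7 0.9 1.1 1.3 1.5 1.6 1.8 2.  2.2]
pics/scene8.png pointer px 2.8 travel 11.29
pics/scene9.png pointer px 2.77 travel 11.19
6 [11.85 -0.23]
7 [11.94 -0.24]
8 [12.51 -0.26]
9 [12.15 -0.2 ]
```

View pics/cs5.png

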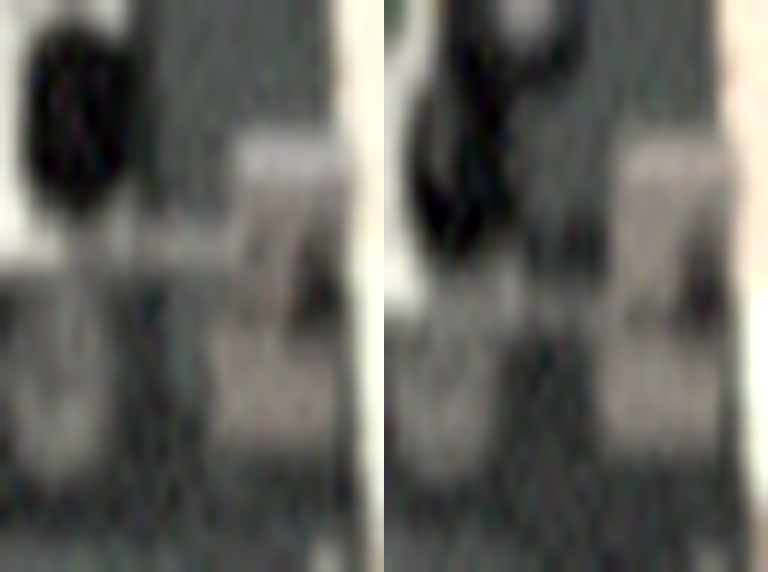

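```bash
python3 -m inch '[0,0.0008,0.0022,0,255]' | grep -E 'pos|force'; python3 -m inch '[0,0.0008,0.002,0,255]' | grep -E 'pos|force';python3 -m inch '[0,0.0008,0.002,0,255]' | grep -E 'pos|force'; python3 st.py; python3 - <<'E'
from h import *
for k in (10,11):
    im=imaging.get_image("scene");cv2.imwrite(f"pics/scene{k}.png",im)
    print(robot.get_obs()["t"],robot.get_obs()["position"].round(4),robot.get_obs()["ft_force"].round(2))
E
python3 tilt.py pics/scene1[01].png;python3 pt.py pics/scene1[01].png; python3 - <<'E'
from h import *
L=lambda k:cv2.imread(f"pics/scene{k}.png").astype(float).sum(2)/3
r=(L(0)+L(1))/2
for nm,(x0,x1,y0,y1),lev in(("edgeL",(312,322,220,236),None),("edgeR",(322,333,221,236),None),("ptr",(341,350,219,236),None)):
    out=[]
    for k in(2,3,6,8,10,11):
        a=r[y0:y1,x0:x1].mean(1);b=L(k)[y0:y1,x0:x1].mean(1)
        # 1-D subpixel shift by normalised correlation
        up=lambda v:np.interp(np.arange(0,len(v)-1,.02),np.arange(len(v)),v)
        A=up(a);B=up(b);best=max(range(0,250),key=lambda s:np.corrcoef(A[:len(A)-s],B[s:])[0,1]);out.append(best*.02)
    print(nm,np.round(out,2))
E
```

```text
position: [0.6018, 0.1181, 0.0745]
ft_force: [-4.8, 1.8, 9.8]
position: [0.6016, 0.118, 0.0741]
ft_force: [-4.7, 2.3, 10.4]
position: [0.6014, 0.118, 0.0738]
ft_force: [-4.4, 2.3, 9.4]
t 7.6 pos [0.6014 0.118  0.0738] yaw -64.35 tz [ 0.0325 -0.0016 -0.9995] toolshift mm [ 0.9  3.4 -0.1] turn 0.5 F [-4.37  2.29  9.42] M [ 0.62  1.46 -0.02] w -0.0002
7.65 [0.6014 0.1179 0.0737] [-3.23  1.82 10.55]
7.7 [0.6014 0.1179 0.0738] [-4.71  1.76 10.23]
pics/scene10.png travel mm [11.37] n 39 rms 0.1 [0.3 0.6 1.  1.  1.  1.3 1.5 1.9 2.  2.1] [0.5 0.7 0.9 1.1 1.3 1.5 1.6 1.8 2.  2.2]
pics/scene11.png travel mm [11.39] n 39 rms 0.13 [0.3 0.6 1.  0.9 1.  1.3 1.5 1.9 2.  2.1] [0.5 0.7 0.9 1.1 1.3 1.5 1.6 1.8 2.  2.2]
pics/scene10.png pointer px 3.03 travel 12.22
pics/scene11.png pointer px 3.01 travel 12.15
edgeL [0.96 1.04 1.3  1.42 1.64 1.64]
edgeR [1.08 1.48 1.92 2.02 2.08 2.1 ]
ptr [1.54 2.06 2.78 2.86 3.08 3.14]
```

```bash
python3 -m inch '[0,0.0006,0.0018,0,255,0,0.0006,0.0018,0,255,0,0.0006,0.0018,0,255]' | grep -E 'pos|force|t:'; python3 -m inch '[0,0.0006,0.0018,0,255,0,0.0006,0.0018,0,255]' | grep -E 'pos|force'; python3 st.py;  python3 - <<'E'
from h import *
for k in (12,13):
    im=imaging.get_image("scene");cv2.imwrite(f"pics/scene{k}.png",im)
E
python3 tilt.py pics/scene1[23].png;python3 pt.py pics/scene1[23].png
```

```text
t: 7.95
position: [0.6017, 0.1181, 0.0737]
ee_rot: [[0.434, -0.9, 0.039], [-0.901, -0.434, -0.0], [0.017, -0.035, -0.999]]
ft_force: [-4.3, 1.8, 10.3]
position: [0.6018, 0.1182, 0.0736]
ft_force: [-5.7, 1.1, 10.5]
t 8.12 pos [0.6018 0.1182 0.0736] yaw -64.22 tz [ 4.310e-02  6.000e-04 -9.991e-01] toolshift mm [ 0.9  3.8 -0.1] turn 0.7 F [-5.75  1.11 10.52] M [ 0.55  1.63 -0.02] w 0.0003
pics/scene12.png travel mm [11.41] n 39 rms 0.11 [0.3 0.6 0.9 1.  1.1 1.2 1.6 1.9 2.  2.1] [0.5 0.7 0.9 1.1 1.3 1.5 1.6 1.8 2.  2.2]
pics/scene13.png travel mm [11.38] n 39 rms 0.1 [0.3 0.6 1.  1.  1.1 1.2 1.6 1.9 1.9 2.1] [0.5 0.7 0.9 1.1 1.3 1.5 1.6 1.8 2.  2.2]
pics/scene12.png pointer px 2.97 travel 12.01
pics/scene13.png pointer px 3.13 travel 12.66
```

```bash
python3 - <<'E'
from h import *
acc=0;F=[];Z=[]
for k in range(26):
    acc=acc+imaging.get_image("scene").astype(float);o=robot.get_obs();F.append(o["ft_force"][2]);Z.append(o["position"][2])
cv2.imwrite("pics/scene14.png",(acc/26).round().astype(np.uint8));print(o["t"],np.mean(F),np.min(Z),np.max(Z))
E
python3 tilt.py pics/scene14.png;python3 pt.py pics/scene14.png;python3 st.py
```

```text
9.5167 10.437854118932679 0.07363230068647045 0.07369601741660856
pics/scene14.png travel mm [11.35] n 39 rms 0.11 [0.3 0.6 1.  1.  1.  1.3 1.6 1.9 1.9 2.1] [0.5 0.7 0.9 1.1 1.3 1.5 1.6 1.8 2.  2.2]
pics/scene14.png pointer px 3.06 travel 12.36
t 9.52 pos [0.6018 0.1182 0.0737] yaw -64.22 tz [ 4.300e-02  6.000e-04 -9.991e-01] toolshift mm [ 0.9  3.8 -0.1] turn 0.7 F [-4.55  1.59 10.49] M [ 0.53  1.57 -0.04] w 0.0003
```

```bash
python3 -m inch '[0,0.0003,0.0009,0,255,0,0.0003,0.0009,0,255,0,0.0003,0.0008,0,255,0,0.0002,0.0007,0,255]' | grep -E 'pos|force'; python3 -m inch '[0,0.0002,0.0006,0,255,0,0.0002,0.0005,0,255,0,0.0002,0.0004,0,255]' | grep -E 'pos|force'; python3 st.py
```

```text
position: [0.6022, 0.1183, 0.0764]
ft_force: [-4.7, 1.4, 9.9]
position: [0.602, 0.118, 0.0784]
ft_force: [-4.9, 0.6, 7.5]
t 10.1 pos [0.602  0.118  0.0784] yaw -64.11 tz [ 0.0511  0.001  -0.9987] toolshift mm [ 0.7  4.  -0.2] turn 0.8 F [-4.92  0.62  7.45] M [ 0.27  1.58 -0.01] w -0.0003
```

```bash
python3 -m inch '[0,0.0002,0.0003,0,255,0,0.0002,0.0003,0,255,0,0.0002,0.0002,0,255]' | grep -E 'pos|force'; python3 -m inch '[0,0.0002,0.0002,0,255,0,0.0002,0.0001,0,255]' | grep -E 'pos|force'; python3 st.py
```

```text
position: [0.6015, 0.1177, 0.0804]
ft_force: [-4.1, 0.4, 6.5]
position: [0.6012, 0.1174, 0.0816]
ft_force: [-2.5, 1.1, 6.1]
t 10.52 pos [0.6012 0.1174 0.0816] yaw -64.06 tz [ 5.350e-02  2.000e-04 -9.986e-01] toolshift mm [ 0.5  3.  -0.1] turn 0.8 F [-2.53  1.13  6.07] M [ 0.24  1.27 -0.06] w -0.0002
```

```bash
python3 -m inch '[0,0.0002,0,0,255,0,0.0002,0,0,255,0,0.0002,-0.0001,0,255]' | grep -E 'pos|force'; python3 -m inch '[0,0.0002,-0.0001,0,255,0,0.0002,-0.0002,0,255]' | grep -E 'pos|force';python3 -m inch '[0,0.0002,-0.0002,0,255,0,0.0002,-0.0003,0,255]' | grep -E 'pos|force'; python3 -m inch '[0,0.0002,-0.0003,0,255,0,0.0002,-0.0003,0,255]' | grep -E 'pos|force'; python3 st.py
```

```text
position: [0.6006, 0.117, 0.0835]
ft_force: [-3.0, 0.8, 5.0]
position: [0.6003, 0.1167, 0.0847]
ft_force: [-2.6, 0.9, 5.6]
position: [0.6, 0.1164, 0.0858]
ft_force: [-1.0, 0.9, 4.3]
position: [0.5997, 0.1161, 0.0867]
ft_force: [-1.8, 0.6, 3.9]
t 11.27 pos [0.5997 0.1161 0.0867] yaw -64.03 tz [ 5.620e-02 -9.000e-04 -9.984e-01] toolshift mm [-0.1  1.  -0.1] turn 0.8 F [-1.8   0.61  3.91] M [0.2  0.68 0.04] w -0.0001
```

```bash
python3 -m inch '[0,0,-0.0003,0,255,0,0,-0.0003,0,255]' | grep -E 'pos|force'; python3 -m inch '[0,0,-0.0003,0,255,0,0,-0.0003,0,255]' | grep -E 'pos|force';python3 -m inch '[0,0,-0.0003,0,255,0,0,-0.0003,0,255]' | grep -E 'pos|force'; python3 -m inch '[0,0,-0.0003,0,255,0,0,-0.0003,0,255]' | grep -E 'pos|force'; python3 - <<'E'
from h import *
acc=0;F=[]
for k in range(4):
    acc=acc+imaging.get_image("scene").astype(float);F.append(robot.get_obs()["ft_force"])
cv2.imwrite("pics/scene15.png",(acc/4).round().astype(np.uint8));print(np.mean(F,0))
E
python3 tilt.py pics/scene15.png;python3 pt.py pics/scene15.png
```

```text
position: [0.5996, 0.116, 0.0874]
ft_force: [-1.2, 0.8, 4.5]
position: [0.5995, 0.1159, 0.0877]
ft_force: [-0.9, 0.3, 4.2]
position: [0.5995, 0.1159, 0.0881]
ft_force: [-0.1, 1.0, 3.1]
position: [0.5994, 0.1158, 0.0886]
ft_force: [-1.5, 0.8, 2.9]
[-1.48538798  0.46718434  3.75232495]
pics/scene15.png travel mm [0.13] n 39 rms 0.02 [ 0.  -0.   0.  -0.  -0.   0.  -0.   0.   0.   0.1] [0.5 0.7 0.9 1.1 1.3 1.5 1.6 1.8 2.  2.2]
pics/scene15.png pointer px 0.18 travel 0.74
```

```bash
python3 -m inch '[0,0,-0.0004,0,255,0,0,-0.0004,0,255]' | grep -E 'pos|force'; python3 -m inch '[0,0,-0.0004,0,255,0,0,-0.0004,0,255]' | grep -E 'pos|force';python3 -m inch '[0,0,-0.0005,0,255,0,0,-0.0005,0,255,0,0,-0.0006,0,255]' | grep -E 'pos|force'; python3 -m inch '[0,0,-0.0008,0,255,0,0,-0.001,0,255,0,0,-0.001,0,255]' | grep -E 'pos|force'
```

```text
position: [0.5993, 0.1157, 0.0892]
ft_force: [-0.7, -0.3, 3.2]
position: [0.5992, 0.1155, 0.0898]
ft_force: [-0.4, 0.5, 1.8]
position: [0.5988, 0.1152, 0.0906]
ft_force: [-0.2, 0.4, 0.7]
position: [0.5981, 0.1151, 0.0923]
ft_force: [0.1, -0.2, -0.8]
```

```bash
python3 -m inch '[0,0,-0.0015,0,255,0,0,-0.002,0,255,0,0,-0.003,0,255,0,0,-0.008,0,255,0,0,-0.015,0,255,0,0,-0.02,0,255,0,0,-0.02,0,255,0,0,-0.02,0,255,0,0,-0.01,0,255,0,0,0,0,255,0,0,0,0,255]' | grep -E 'pos|force'; python3 st.py; python3 - <<'E'
from h import *
for n in("scene","top"):
    im=imaging.get_image(n);cv2.imwrite(f"pics/{n}16.png",im)
E
python3 tilt.py pics/scene16.png;python3 pt.py pics/scene16.png
```

```text
position: [0.592, 0.1153, 0.1989]
ft_force: [0.2, 0.1, -0.9]
t 13.88 pos [0.592  0.1153 0.1989] yaw -64.08 tz [ 0.0515 -0.0024 -0.9987] toolshift mm [ 2.5 -6.2  0.3] turn 0.8 F [ 0.23  0.07 -0.86] M [0.03 0.13 0.01] w -0.0003
pics/scene16.png travel mm [-0.06] n 39 rms 0.03 [ 0.   0.  -0.  -0.  -0.   0.1  0.   0.  -0.1  0. ] [0.5 0.7 0.9 1.1 1.3 1.5 1.6 1.8 2.  2.2]
pics/scene16.png pointer px -0.01 travel -0.02
```

View pics/scene16.png

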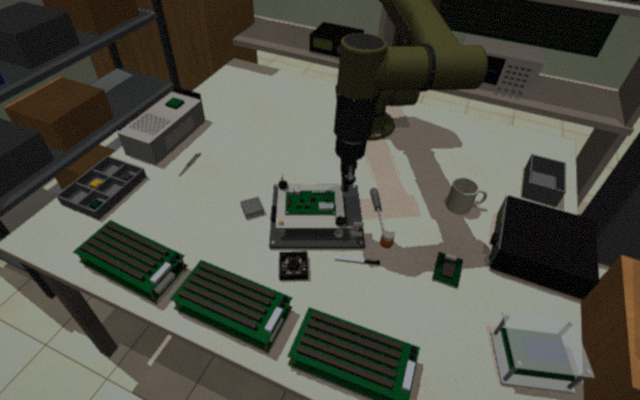

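The scene picture shows the arm clear above the jig. The pad at about (340, 220) is back at its rest row, and the bystanders stand where they did at the start. I'm handing the job in.

```bash
python3 -c "
from plant import close_job;print(close_job())"
```

```text
the job is handed in; nothing more can be done
None
```

I pressed the supply pad down to about the long mark with the shut fingertips and held it there for about 1.9 s. I then eased it back up over about 3 s until it carried no load, moved about 11 cm clear and handed the job in at about 14 s.

**Pad travel during the hold (long mark = 12 mm):**

| Check | Travel |
|---|---|
| Pointer shift in the pictures | 12.0–12.7 mm |
| Nest plate's edge in the pictures | about 11.4 mm |
| Press force, 10.4 N mean | about 12 mm by the given spring figures |
| Drop of the measured tool height since contact | about 15.5 mm |

- **Tool height disagreed:** I put the difference down to give in the gripper and a few degrees of tool tilt, but I did not test that. I went by the pictures and the force.
- **Long mark not read directly:** the scale's lines are too fine for the camera, so the mark's position comes from the measured travel.

**After release:** the pointer and plate edge were back within 0.1 mm of rest. The free-air force was near zero. By eye, the bystanders had not moved. The data pad and the board were never approached, but I did not measure the data corner separately.

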